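Slide the coin cassette under the spring flap of the counter deposit box

TASK

Put the coin cassette into the deposit box on the counter without picking it up: with one fingertip press the long bar beside the lane down to swing the spring-closed flap open and keep it held down, while the other fingertip pushes the cassette's low tail along the lane, under the flap, until it is fully home against the stop. Then let go of the bar so that the flap shuts behind the cassette's tall part, and move clear. Do not pinch or lift the cassette, and leave the other things on the counter where they are.

Things in the scene. Friction and masses are not known exactly. Their poses are not given: they have to be found in the camera images.
- box: fixed deposit box: steel base 275 x 132 mm with a lane leading into a wooden hood 53 mm high. Origin: counter level under the lane's centre line at the hood's mouth; x runs along the lane into the hood, y to the press bar's side, z up. Lane floor z = 3 mm; lane 40 mm wide between guides (tops at z = 7 mm, y = +-20 to 24 mm, x = -152 to -2 mm). Hood from x = 2 to 85 mm, mouth 40 mm wide, 39 mm high
- box_stop (a point): centre of the stop face inside the hood, which the cassette's nose meets when home: in the box frame x = 58 mm, y = 0, z = 22 mm
- hinge_mid (a point): middle of the flap's hinge rod, 6 mm thick, fixed, parallel to the lane between lane and press bar: y = 38 mm, z = 30 mm in the box frame, from x = -178 to -2 mm, on a 33 mm high post at x = -178 mm. In front of the hood only the flap plate and the bar rise higher than this rod
- flap (a joint): angle of the spring-closed flap, rad: 0 shut, grows as it opens, stop at 0.92. A 50 x 22 mm steel plate across the mouth at x = -6 to -3 mm in the box frame; shut, its lower edge is at z = 27 mm (the cassette's tail fits under, its tall part does not). The cassette passes above 0.65; 0.8 to 0.9 is ample. Open, it stands up to 90 mm high. Rigid with the press bar; springs shut when let go
- bar_mid (a point): centre of the press bar: steel strip 158 mm long parallel to the lane, 22 mm wide, 5 mm thick, leaning inwards when shut and level at flap angle 0.85. Press it down from above (2 N to start, 4 N open); a fingertip can slide along it. On a 40 mm arm from the hinge: at flap angle q, y = 38 + 40 cos(0.3 - q), z = 30 + 40 sin(0.3 - q) mm in the box frame (shut y = 76, z = 42; at 0.85 y = 72, z = 9)
- cassette: loose aluminium coin cassette, about 0.22 kg, 94 mm long, 36 mm wide, in the lane. Origin: middle of its underside; x to its nose (into the box), z up. Front 44 mm (x = 3 to 47 mm) 34 mm high; rear 50 mm (x = -47 to 3 mm) a low tail 21 mm high. Fully home its origin is at x = 11 mm in the box frame and the tail's end at x = -36 mm, still out in the open lane
- pen_pot: bystander: steel pot of 72 mm diameter, 85 mm high, with pens up to 128 mm high; origin at the centre of its underside
- carton: bystander: cardboard carton 130 x 85 x 50 mm; origin at the centre of its underside
- stapler: bystander: stapler 120 x 34 x 50 mm; origin at the centre of its underside
- cassette_tail (a point): centre of the end face of the cassette's tail, 10.5 mm above its underside: the face to push on, 36 mm wide and 21 mm high
Things that resemble listed ones, but are neither listed nor needed, are in the scene too. Several things have the shape of the cassette; the one meant has the colours described above.

How it is judged (in metres and radians):
On the way, in this order (a step that is already met when the one before it is completed fails the run):
1. a finger holds the press bar down and the flap open, the cassette still outside (value of joint flap above 0.6 rad and contact force between the fingers and box above 0.5 N and x of cassette in the frame of box below -0.045 m), for 0.2 s.
2. with the flap still held open by a finger, the cassette's tall part is under it (value of joint flap above 0.6 rad and contact force between the fingers and box above 0.3 N and x of cassette in the frame of box above -0.035 m), for 0.05 s.
3. the cassette is home (x of cassette in the frame of box above 0.005 m), for 0.1 s.
At the end, for the whole second after the job is handed in: the cassette lies flat and at rest in the box, its nose within 6 mm of the stop, and the flap has shut behind its tall part (angle under 0.08 rad) (x of cassette in the frame of box between 0.005 and 0.016 m and z of cassette in the frame of box below 0.008 m and angle between cassette's own z axis and vertical below 0.1 rad and value of joint flap below 0.08 rad and linear speed of cassette below 0.01 m/s); the robot touches nothing.
It fails at once if the cassette is lifted or tipped (z of cassette in the frame of box above 0.015 m or angle between cassette's own z axis and vertical above 0.35 rad).
It fails at once if another thing on the counter is moved by more than 2 cm (distance of any of pen_pot, carton, stapler from where it was at the start of the episode above 0.02 m).
It also fails if it takes over 40 s, if anything falls off the work surface, if the arm or the gripper's body presses on something with over 40 N, if the wrist force passes 120 N, or if a joint passes its speed limit or range.

ROBOT

A 6-joint arm with a two-finger parallel gripper is mounted at the origin on the work surface. World frame = base frame: x ahead of the robot, y to its left, z up, the work surface at z = 0. Lengths are in m, angles in degrees, forces in N, time in s.
With the tool pointing down it reaches from about 0.225 to 0.725 m from the base axis. Payload 3.1 kg.
Tool frame: the origin (TCP) lies between the finger pads; the fingertips stand 22 mm ahead of it and the grasp point (between the pads) lies 3 mm ahead of it; y points along the fingers, x is the direction in which the jaws open and shut, and the axes are right-handed (so a half turn about y gives the same grasp; the last joint's range is limited). The gripper opens to 85 mm and grips with 20 to 120 N. Pads are 22 mm wide; open, the fingers measure 114 mm over their backs; the gripper's body (76 mm by 85 mm) begins 54 mm behind the grasp point. The pads swing forward as they close: fully open they stand 13 mm farther back than shut.
Start: joints at [68.365, 2.75, 5.684, 92.934, 0, 82.678], TCP at [0.13, 0.509, 0.253] pointing down, gripper open.
Joint ranges: [-166.93, 166.93], [-56.73, 111.36], [-69.38, 81.34], [-121.58, 131.49], [-85.45, 84.26], [-180, 180]. Speed limits (degrees/s): [159.86, 159.86, 180, 180, 180, 180].

INTERFACE

Orientations are given as a 3x3 rotation matrix whose columns are the frame's x, y, z axes.
In Python, from bench import r gives the robot as it stands.
- The arm moves only by the tool apply_moves, never from a script. Its argument "plan" is a list of rows, each a list of 3 entries, a list of its own where there are three numbers: the shift along the tool's x, y, z scaled (see below), then the turn about the tool's y scaled (see below), then the finger opening in mm, from 0 to 85.4. In form: [[[x, y, z], twist, fingers], ...]. A call has 1 to 5 rows; each row is the pose to reach, as a shift and turn from the pose commanded when the call began, along the tool's axes at that moment, turning the shorter way round; what a row does not reach only later rows make up. The controller multiplies each number of a shift by 100 mm and each number of a turn by 180 degrees. A row lasts 1/8 s, in which the tool goes at most 62.5 mm and 10.7 degrees, less where a joint would pass 70% of its speed; a pose out of reach is approached as far as the arm can. A call with a number of a shift or a turn outside -1 to 1 is refused whole. A call with a gripper value outside its range is refused whole. The fingers move at their own pace and stop on an object; "force" is the grip in N (left out, the last holds). Time passes only in rows, so rows that repeat a pose let the fingers close. It gives the time, the measured TCP pose, the force and the opening at its end, in the units of the state.
- r.get_obs(): the state, without advancing time (a new reading comes with each control period).
- r.capture(name): name is "scene" or "top"; returns (picture, depth): 420x560x3 uint8, red, green, blue; 420x560 float32, m along the optical axis (not along the pixel's ray), 0 where there is no reading.
- r.camera_info(name): a dict with "vfov" (degrees; the focal length in pixels is half the picture's height over the tangent of half this angle, whatever the lens; pixels are square), "cx", "cy" (the principal point, pixels), "R" (3x3) and "t" (3): a world point X has camera coordinates R X + t. Camera axes: x right, y down, z forward; pixel columns grow to the right and rows downward; lengths in m; the calibration is good to about 2 mm. A picture is of the moment at which its call begins. camera_info takes no time and is no camera call.
- r.finish_job(): hands the job in, once; it reports no verdict.
Trained networks look in the newest picture that a camera, given by its name, has taken for a name from the list of things; names that differ only in an ending like _2 or _b are one class to them, and where a whole thing is asked for, a point or a joint stands for the part that bears it (a point fixed in the world has none). Each returns a list of dicts, best first, with "score" (0 to 1); they miss things now and then, are a little off and sometimes report something else, mostly with a low value. They report only what shows in the picture. A call takes as long as a camera call. They do not tell look-alikes from the thing itself.
- r.trace(camera, label): "region" (420x560 bool, what is visible of it) and "pixel" ([column, row] in pixels, amid what is visible of it).
The state is a dict: "time": time; "joint_positions": joint angles; "joint_velocities": joint speeds; "effort": joint torques, N m; "eef_pos": TCP position; "eef_rot": TCP orientation; "force": force on the tool from outside, world axes, zero at the start; "moment": the same for the moment, N m; "grip_width": finger opening in m.
Only numpy, scipy, OpenCV 4.12 (cv2) and the standard library are available. Lean on these libraries where they do the work, as an engineer would, in place of code of your own. Each camera call takes 0.05 s, during which the arm holds its last target.

## Working session

There is one attempt and no reset: what is moved stays moved. The work goes in short steps, Python scripts to look and compute and a tool call to move; the robot and the scene stay as the last step left them, time stands still between calls to the robot, and variables do not carry over. Pictures are saved under pics/ and viewed, and the job is handed in when it is done.

Besides the shell and the picture viewer there is one more tool, called after "Emit:" as name(argument=value, ...), one argument or row to a line, values as JSON. apply_moves: Moves the arm, as the interface text tells. Shifts and turns lie within -1 to 1; 1 stands for 100 mm of shift or 180 degrees of turn. Its arguments: {"type":"object","properties":{"plan":{"type":"array"},"force":{"type":"number"}},"required":["plan"]}

```bash
ls; mkdir -p pics
python3 - <<'E'
from bench import r
import cv2,numpy as np
print(r.get_obs())
for c in("scene","top"):
    im,d=r.capture(c); cv2.imwrite(f"pics/{c}0.png",im[:,:,::-1]); np.save(f"{c}_d0.npy",d); np.save(f"{c}_i0.npy",im); print(c,r.camera_info(c))
    for l in("box","cassette","flap","bar_mid","cassette_tail","hinge_mid"):
        try: print(c,l,[(round(x["score"],2),x["pixel"],x["region"].sum()) for x in r.trace(c,l)])
        except Exception as e: print(l,e)
E
```

```text
pics
{'time': 0.0, 'joint_positions': array([ 6.83655962e+01,  2.79182345e+00,  5.58961260e+00,  9.29316315e+01,
       -5.00923621e-04,  8.26779056e+01]), 'joint_velocities': array([ 0.03446294,  0.03361958, -0.00202676, -0.08128433, -0.08113251,
       -0.05058714]), 'effort': array([ 8.23020457e-06, -3.38777161e+01,  3.20018113e+01,  2.00873706e-02,
       -6.01443094e-05, -6.90556817e-06]), 'eef_pos': array([0.1295881 , 0.50817871, 0.25210928]), 'eef_rot': array([[ 2.47206190e-01, -8.53111270e-04, -9.68962523e-01],
       [ 9.68960126e-01, -2.17465228e-03,  2.47207493e-01],
       [-2.31805206e-03, -9.99997272e-01,  2.89043298e-04]]), 'force': array([-0.05982649, -0.16271313, -0.42558495]), 'moment': array([ 0.04320581,  0.03706236, -0.01306757]), 'grip_width': 0.08512405246287287}
scene {'vfov': 47.2480317244691, 'cx': 278.20247001863936, 'cy': 215.8873898848981, 'R': array([[-0.60339203,  0.79744013,  0.00270133],
       [ 0.63582063,  0.48313983, -0.60192029],
       [-0.48130051, -0.36147635, -0.79855161]]), 't': array([ 0.34216538, -0.31497751,  1.92655983])}
scene box [(0.6
[... 797 characters left out ...]
0.09831289],
       [ 0.09816632, -0.00706492, -0.99514494]]), 't': array([0.03279767, 0.57825511, 1.32129269])}
top box [(0.57, [338.4, 183.3], np.int64(3600))]
top cassette [(0.88, [348.1, 184.3], np.int64(423)), (0.6, [402.5, 246.2], np.int64(450)), (0.58, [274.3, 187.1], np.int64(395)), (0.58, [346.5, 263.5], np.int64(420))]
top flap [(0.97, [330.3, 195.9], np.int64(356))]
top bar_mid [(0.57, [332.1, 199.2], np.int64(270))]
top cassette_tail [(0.78, [348.2, 264.1], np.int64(338)), (0.76, [403.4, 247.6], np.int64(426)), (0.67, [349.7, 184.5], np.int64(319)), (0.65, [272.1, 189.5], np.int64(391))]
top hinge_mid [(0.87, [338.3, 183.1], np.int64(3676)), (0.19, [333.7, 196.8], np.int64(493))]
```

View pics/scene0.png

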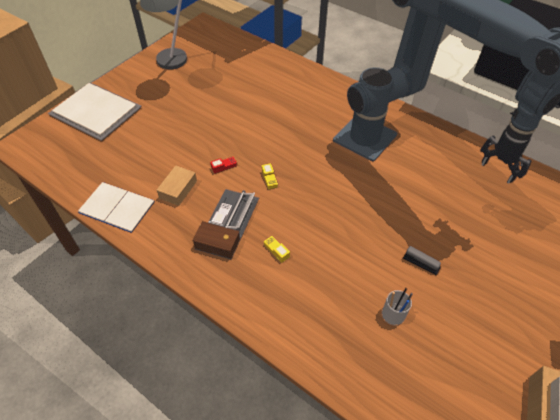

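View pics/top0.png

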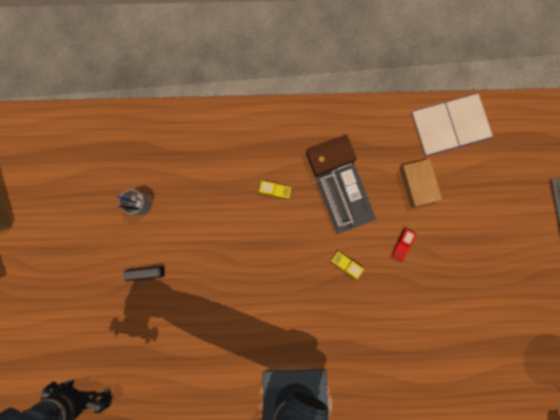

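Run:
```python
import cv2,numpy as np
i=np.load('top_i0.npy')[130:240,260:420,::-1]; cv2.imwrite('pics/topc.png',cv2.resize(i,None,fx=5,fy=5,interpolation=cv2.INTER_CUBIC))
i=np.load('scene_i0.npy')[180:280,150:310,::-1]; cv2.imwrite('pics/scenec.png',cv2.resize(i,None,fx=5,fy=5,interpolation=cv2.INTER_CUBIC))
```

```text
(no output)
```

View pics/topc.png

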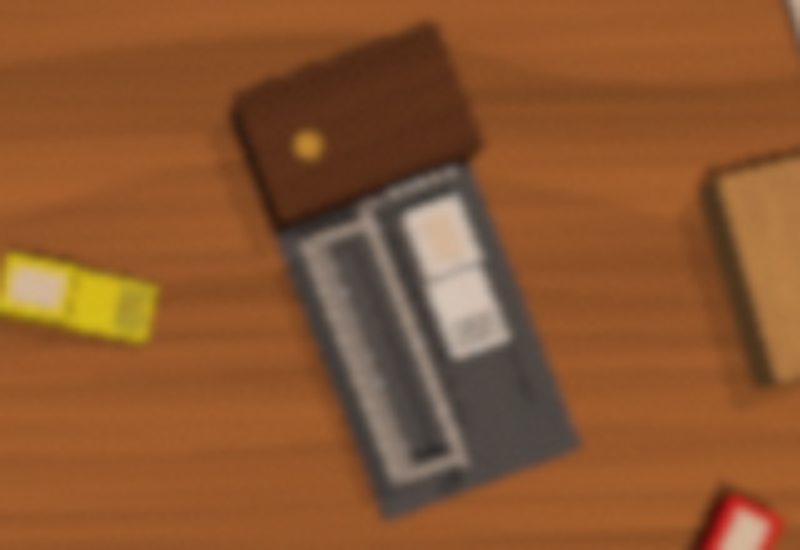

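View pics/scenec.png

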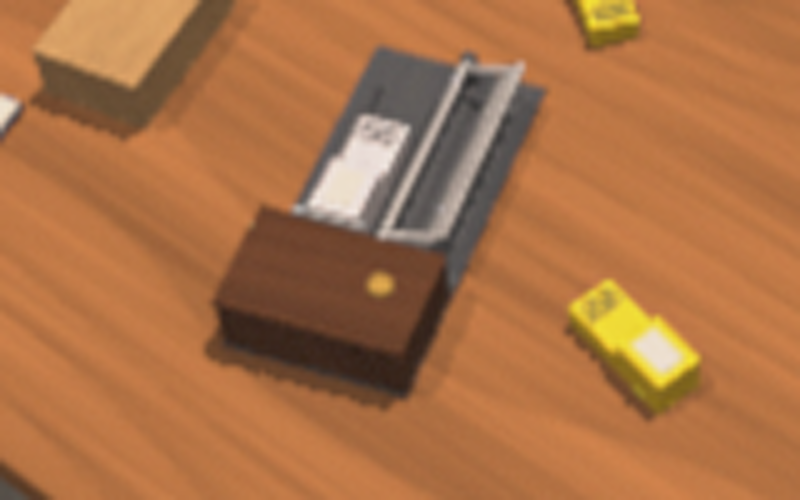

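Silver cassette in the lane at top (349,185) is the one described. Look-alikes are yellow at (275,189), yellow at (347,264) and red at (403,246), all outside the lane. The bar is on the left of the lane, and the hood is at the far end.

Next I'll fit the box pose by projecting the model onto both pictures.

```bash
cat > h.py <<'E'
import numpy as np,cv2
from bench import r
def cam(c):
    i=r.camera_info(c); f=210/np.tan(np.radians(i['vfov']/2)); return f,i['cx'],i['cy'],np.array(i['R']),np.array(i['t'])
def proj(c,P):
    f,cx,cy,R,t=cam(c); q=np.atleast_2d(P)@R.T+t
    return np.c_[cx+f*q[:,0]/q[:,2],cy+f*q[:,1]/q[:,2]]
def unproj(c,uv,d):
    f,cx,cy,R,t=cam(c); uv=np.atleast_2d(uv); d=np.atleast_1d(d)
    q=np.c_[(uv[:,0]-cx)/f*d,(uv[:,1]-cy)/f*d,d]; return (q-t)@R
def box2w(p,P):
    x,y,a=p; P=np.atleast_2d(P).astype(float)/1000; c,s=np.cos(a),np.sin(a)
    return np.c_[x+c*P[:,0]-s*P[:,1], y+s*P[:,0]+c*P[:,1],P[:,2]]
E
python3 - <<'E'
from h import *
from scipy.optimize import least_squares
def T(u,v): return ((u+.5)/5-.5+260,(v+.5)/5-.5+130)
def S(u,v): return ((u+.5)/5-.5+150,(v+.5)/5-.5+180)
# params x,y,a, base back xb, base yl, yr, cassette xc
bar=lambda o:(38+40*np.cos(.3)+o*np.cos(.3),30+40*np.sin(.3)+o*np.sin(.3))
def model(n):
    b0,yl,yr,xc,hl,hr,be0=n
    return [
     ('top',T(578,445),(b0,yr,3)),('top',T(386,517),(b0,yl,3)),
     ('top',T(432,22),(85,hr,53)),('top',T(240,98),(85,hl,53)),('top',T(282,228),(2,hl,53)),('top',T(480,152),(2,hr,53)),
     ('top',T(463,465),(-178,38,33)),
     ('top',T(402,208),(xc+47,18,37)),('top',T(462,195),(xc+47,-18,37)),('top',T(455,360),(xc-47,18,24)),('top',T(510,345),(xc-47,-18,24)),
     ('scene',S(378,47),(b0,yr,3)),('scene',S(545,90),(b0,yl,3)),
     ('scene',S(262,207),(2,hr,53)),('scene',S(447,255),(2,hl,53)),('scene',S(218,300),(85,hr,53)),('scene',S(405,352),(85,hl,53)),
     ('scene',S(468,57),(-178,38,33)),
     ('scene',S(362,114),(xc-47,-18,24)),('scene',S(412,124),(xc-47,18,24)),
    ]
def res(p,full=False):
    out=[]
    for c,uv,P in model(p[3:]): out.append(proj(c,box2w(p[:3],P))[0]-uv)
    return np.array(out) if full else np.concatenate(out)
s=least_squares(res,[.5,-.1,.35,-188,96,-36,-60,96,-36,-170],loss='soft_l1')
p=s.x; print(np.round(p,4),np.degrees(p[2])); print(np.round(res(p,True),1))
np.save('pose.npy',p)
print(np.round(np.sqrt(np.diag(np.linalg.pinv(s.jac.T@s.jac))),4))
E
```

```text
Traceback (most recent call last):
  File "h.py", line 6, in proj
    f,cx,cy,R,t=cam(c); q=np.atleast_2d(P)@R.T+t
                ~~~^^^
  File "h.py", line 4, in cam
    i=r.camera_info(c); f=210/np.tan(np.radians(i['vfov']/2)); return f,i['cx'],i['cy'],np.array(i['R']),np.array(i['t'])
ValueError: time passes only in moves, steps and waits
```

```bash
sed -i 's/^def cam/import functools\n@functools.cache\ndef cam/' h.py
cat > fit.py <<'E'
from h import *
from scipy.optimize import least_squares
def T(u,v): return ((u+.5)/5-.5+260,(v+.5)/5-.5+130)
def S(u,v): return ((u+.5)/5-.5+150,(v+.5)/5-.5+180)
def model(n):
    b0,yl,yr,xc,hl,hr=n
    return [
     ('top',T(578,445),(b0,yr,3)),('top',T(386,517),(b0,yl,3)),
     ('top',T(432,22),(85,hr,53)),('top',T(240,98),(85,hl,53)),('top',T(282,228),(2,hl,53)),('top',T(480,152),(2,hr,53)),
     ('top',T(463,465),(-178,38,33)),
     ('top',T(402,208),(xc+47,18,37)),('top',T(462,195),(xc+47,-18,37)),('top',T(455,360),(xc-47,18,24)),('top',T(510,345),(xc-47,-18,24)),
     ('scene',S(378,47),(b0,yr,3)),('scene',S(545,90),(b0,yl,3)),
     ('scene',S(262,207),(2,hr,53)),('scene',S(447,255),(2,hl,53)),('scene',S(218,300),(85,hr,53)),('scene',S(405,352),(85,hl,53)),
     ('scene',S(468,57),(-178,38,33)),
     ('scene',S(362,114),(xc-47,-18,24)),('scene',S(412,124),(xc-47,18,24)),
    ]
def res(p,full=False):
    out=[]
    for c,uv,P in model(p[3:]): out.append(proj(c,box2w(p[:3],P))[0]-uv)
    return np.array(out) if full else np.concatenate(out)
s=least_squares(res,[.5,-.1,.35,-188,96,-36,-60,96,-36],loss='soft_l1',x_scale='jac')
p=s.x; print(np.round(p,4),np.degrees(p[2])); print(np.round(res(p,True),1).tolist())
np.save('pose.npy',p)
print(np.round(np.sqrt(np.diag(np.linalg.pinv(s.jac.T@s.jac)))*.6,4))
# overlay
bar=lambda o:(38+40*np.cos(.3)+o*np.cos(.3),30+40*np.sin(.3)+o*np.sin(.3))
b0,yl,yr,xc,hl,hr=p[3:]
A,B=bar(-11),bar(11)
L=[[(b0,yr,3),(b0,yl,3),(b0+275,yl,3),(b0+275,yr,3),(b0,yr,3)],[(2,hl,53),(85,hl,53),(85,hr,53),(2,hr,53),(2,hl,53)],[(-178,38,30),(-2,38,30)],
[(-168,)+A,(-10,)+A,(-10,)+B,(-168,)+B,(-168,)+A],[(-152,20,7),(-2,20,7)],[(-152,-20,7),(-2,-20,7)],
[(xc-47,-18,24),(xc-47,18,24),(xc+3,18,24),(xc+3,-18,24),(xc-47,-18,24)],[(xc+3,-18,37),(xc+3,18,37),(xc+47,18,37),(xc+47,-18,37),(xc+3,-18,37)]]
for c,(x0,y0) in dict(top=(260,130),scene=(150,180)).items():
    i=np.load(c+'_i0.npy')[y0:y0+110,x0:x0+160,::-1]; i=cv2.resize(i,None,fx=5,fy=5,interpolation=cv2.INTER_CUBIC)
    for l in L:
        q=(proj(c,box2w(p[:3],l))-[x0,y0]+.5)*5-.5
        cv2.polylines(i,[np.round(q).astype(int)],False,(0,255,0),1)
    cv2.imwrite(f'pics/ov_{c}.png',i)
E
python3 fit.py
```

```text
[ 7.087000e-01 -1.680000e-01  3.251000e-01 -1.863812e+02  9.009330e+01
 -3.851600e+01 -6.393840e+01  9.314690e+01 -3.699520e+01] 18.62919718608352
[[-0.3, 0.6], [-0.6, 0.4], [-0.3, 0.9], [-1.8, 0.0], [-0.7, -0.7], [-0.2, 0.0], [0.3, 1.9], [0.0, 1.7], [-1.0, 0.3], [-0.3, 0.4], [-0.4, -0.6], [-0.8, 0.1], [-1.1, 0.1], [0.1, -0.8], [-0.7, -0.2], [-1.5, 0.1], [-1.7, 0.4], [-0.5, -0.4], [-0.9, -0.3], [-1.4, 0.3]]
[8.0000e-04 1.2000e-03 7.7000e-03 1.4651e+00 2.2212e+00 2.0196e+00
 1.3162e+00 2.0650e+00 1.7847e+00]
```

View pics/ov_top.png

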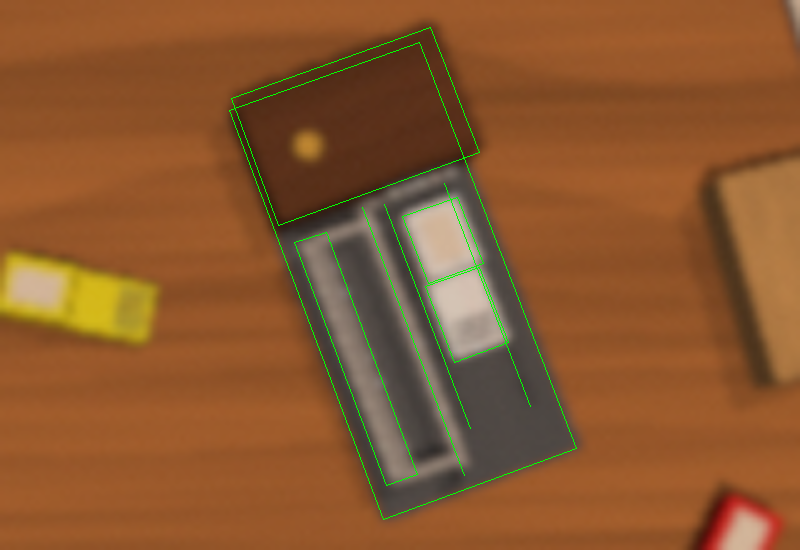

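View pics/ov_scene.png

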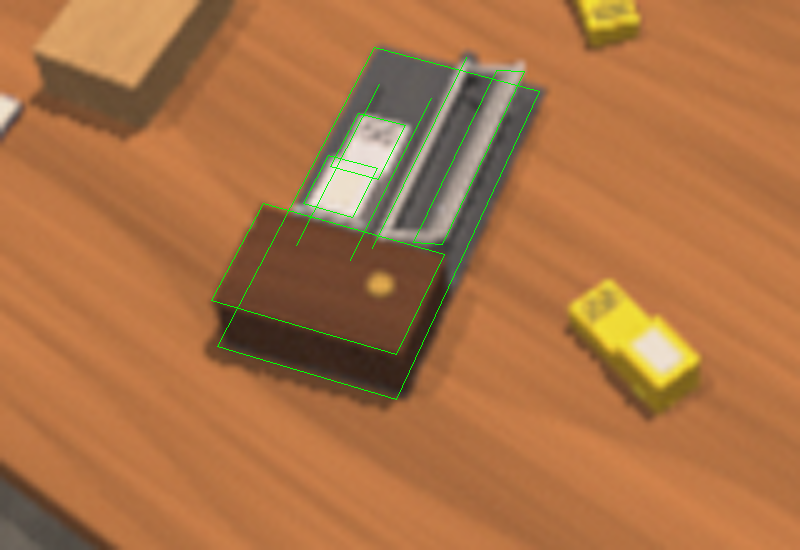

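The overlay agrees with both pictures to about 1 px. That puts the box origin at about (0.709, -0.168), yaw 18.6°, and the cassette at about x = -64 mm. I'll transit at the current height to above the lane start.

Emit:
apply_moves(
  plan=[
    [[-0.31,0,-0.33],0,62],
    [[-0.62,0,-0.66],0,62],
    [[-0.93,0,-0.985],0,62],
  ],
)

```text
time: 1.08
eef_pos: [0.2028, 0.3932, 0.2534]
eef_rot: [[0.247, 0.0, -0.969], [0.969, 0.0, 0.247], [0.0, -1.0, -0.0]]
force: [0.4, -0.6, 0.0]
grip_width: 0.062
```

Emit:
apply_moves(
  plan=[
    [[-0.31,0,-0.33],0,62],
    [[-0.62,0,-0.66],0,62],
    [[-0.93,0,-0.985],0,62],
  ],
)

```text
time: 1.45
eef_pos: [0.2753, 0.2785, 0.2535]
eef_rot: [[0.247, 0.001, -0.969], [0.969, 0.0, 0.247], [0.001, -1.0, -0.001]]
force: [1.0, -1.1, -1.0]
grip_width: 0.0618
```

Emit:
apply_moves(
  plan=[
    [[-0.31,0,-0.33],0,62],
    [[-0.62,0,-0.66],0,62],
    [[-0.93,0,-0.985],0,62],
  ],
)

```text
time: 1.82
eef_pos: [0.3478, 0.164, 0.2536]
eef_rot: [[0.247, 0.001, -0.969], [0.969, 0.0, 0.247], [0.001, -1.0, -0.001]]
force: [0.6, -1.0, -0.5]
grip_width: 0.0619
```

Emit:
apply_moves(
  plan=[
    [[-0.31,0,-0.33],0,62],
    [[-0.62,0,-0.66],0,62],
    [[-0.93,0,-0.985],0,62],
  ],
)

```text
time: 2.2
eef_pos: [0.4203, 0.0494, 0.2535]
eef_rot: [[0.248, 0.001, -0.969], [0.969, 0.0, 0.248], [0.0, -1.0, -0.001]]
force: [0.2, 0.4, 0.5]
grip_width: 0.062
```

Emit:
apply_moves(
  plan=[
    [[-0.31,0,-0.33],0,62],
    [[-0.62,0,-0.66],0,62],
    [[-0.93,0,-0.985],0,62],
  ],
)

```text
time: 2.58
eef_pos: [0.4928, -0.065, 0.2535]
eef_rot: [[0.248, 0.001, -0.969], [0.969, 0.0, 0.248], [0.0, -1.0, -0.001]]
force: [0.3, 0.9, 0.1]
grip_width: 0.0618
```

Emit:
apply_moves(
  plan=[
    [[-0.31,0,-0.33],0,62],
    [[-0.62,0,-0.66],0,62],
    [[-0.93,0,-0.985],0,62],
    [[-0.93,0,-0.985],0,62],
  ],
)

```text
time: 3.08
eef_pos: [0.5652, -0.1807, 0.2514]
eef_rot: [[0.25, -0.002, -0.968], [0.968, 0.0, 0.25], [-0.0, -1.0, 0.002]]
force: [-0.8, 0.5, 0.9]
grip_width: 0.0618
```

Emit:
apply_moves(
  plan=[
    [[0,0,0],-0.055,62],
    [[0,0,0],-0.11,62],
    [[0,0,0],-0.165,62],
    [[0,0,0],-0.22,62],
    [[0,0,0],-0.267,62],
  ],
)

```text
time: 3.7
eef_pos: [0.564, -0.177, 0.2538]
eef_rot: [[-0.56, 0.0, -0.828], [0.828, 0.0, -0.56], [0.0, -1.0, -0.0]]
force: [-0.2, 0.8, -0.1]
grip_width: 0.062
```

Emit:
apply_moves(
  plan=[
    [[0,0.4,0],0,62],
    [[0,0.8,0],0,62],
    [[0,1.0,0],0,62],
  ],
)

```text
time: 4.08
eef_pos: [0.5627, -0.1763, 0.1508]
eef_rot: [[-0.556, -0.004, -0.831], [0.831, 0.002, -0.556], [0.004, -1.0, 0.002]]
force: [0.2, 0.1, 1.0]
grip_width: 0.0619
```

Emit:
apply_moves(
  plan=[
    [[0,0.25,0],0,62],
    [[0,0.5,0],0,62],
    [[0,0.5,0],0,62],
  ],
)

```text
time: 4.45
eef_pos: [0.5623, -0.1763, 0.101]
eef_rot: [[-0.556, -0.005, -0.831], [0.831, 0.003, -0.556], [0.005, -1.0, 0.003]]
force: [0.3, -0.5, 0.6]
grip_width: 0.0621
```

```bash
cat > snap.py <<'E'
import sys
from h import *
n=sys.argv[1]
p=np.load('pose.npy')
for c,(x0,y0,w,hh) in dict(top=(260,130,160,110),scene=(150,160,160,120)).items():
    if len(sys.argv)>2 and c not in sys.argv[2]: continue
    im,d=r.capture(c); np.save(f'{c}_d{n}.npy',d); np.save(f'{c}_i{n}.npy',im)
    cv2.imwrite(f'pics/{c}{n}.png',cv2.resize(im[y0:y0+hh,x0:x0+w,::-1],None,fx=5,fy=5,interpolation=cv2.INTER_CUBIC))
o=r.get_obs(); e=o['eef_pos']; a=p[2]; R=np.array([[np.cos(a),np.sin(a)],[-np.sin(a),np.cos(a)]])
print('t',o['time'],'TCP',np.round(e,4),'box xy mm',np.round(R@(e[:2]-p[:2])*1000,1),'F',np.round(o['force'],1),'w',o['grip_width'])
print('jaw angle rel', np.degrees(np.arctan2(o['eef_rot'][1,0],o['eef_rot'][0,0])-a))
E
python3 snap.py 1
```

```text
t 4.55 TCP [ 0.5644 -0.1775  0.1041] box xy mm [-139.7   37.1] F [0.6 0.3 1.3] w 0.06219299420863794
jaw angle rel 105.15297420544718
```

View pics/top1.png

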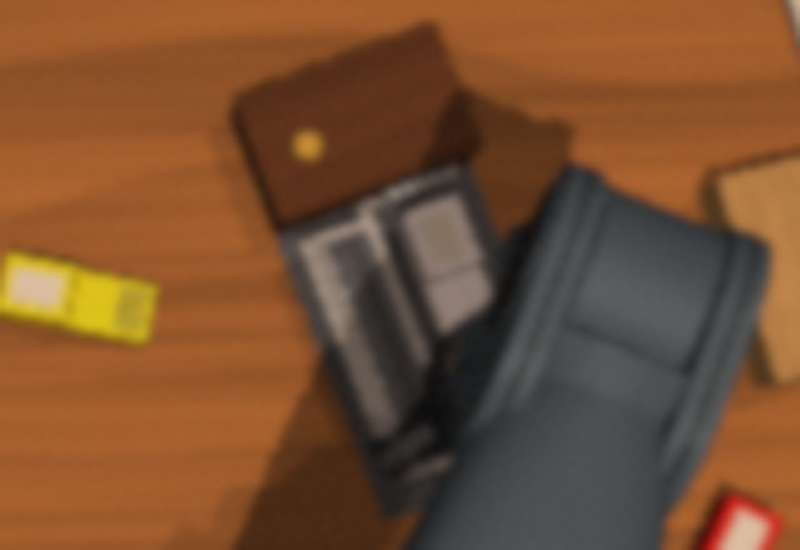

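View pics/scene1.png

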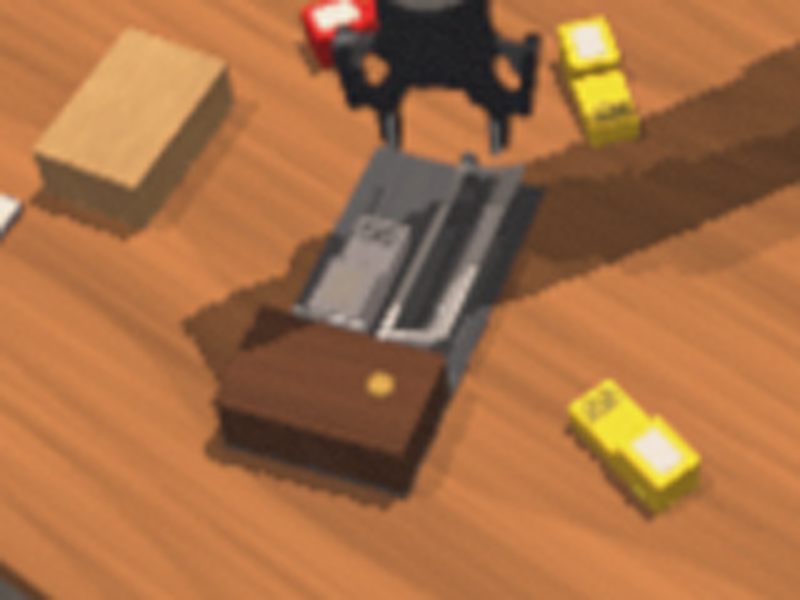

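```bash
python3 - <<'E'
from h import *
o=r.get_obs(); e=o['eef_pos']; R=o['eef_rot']
for s in(-37,37):
  for k in(9,15,22):
    print(s,k,np.round((proj('scene',e+R@np.array([s,k,0])/1000)-[150,160]+.5)*5-.5))
print(np.round((proj('scene',e+R@np.array([31,22,0])/1000)-[150,160]+.5)*5-.5))
E
python3 - <<'E'
import numpy as np,cv2
i=np.load('scene_i1.npy')[150:205,205:270,::-1]; cv2.imwrite('pics/tip1.png',cv2.resize(i,None,fx=10,fy=10,interpolation=cv2.INTER_NEAREST))
E
```

```text
-37 9 [[385. 134.]]
-37 15 [[386. 140.]]
-37 22 [[387. 146.]]
37 9 [[493. 139.]]
37 15 [[493. 145.]]
37 22 [[494. 151.]]
[[485. 151.]]
```

View pics/tip1.png

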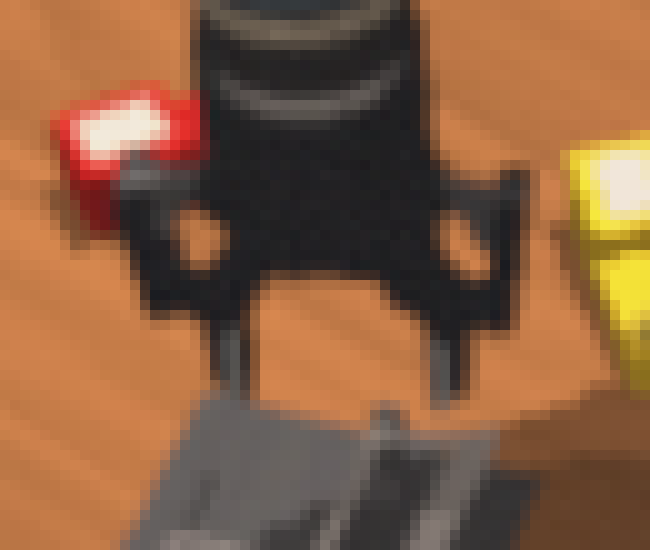

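Tips show about 22 mm ahead of the TCP at this opening, straddling the rod: pusher over the lane, the other over the bar. I'll descend until they touch.

Emit:
apply_moves(
  plan=[
    [[0,0.2,0],0,62],
    [[0,0.34,0],0,62],
    [[0,0.34,0],0,62],
  ],
)

```text
time: 4.92
eef_pos: [0.5638, -0.1777, 0.0687]
eef_rot: [[-0.556, -0.002, -0.831], [0.831, 0.001, -0.556], [0.002, -1.0, 0.001]]
force: [-0.7, -0.1, 0.6]
grip_width: 0.0621
```

Emit:
apply_moves(
  plan=[
    [[0,0.05,0],0,62],
    [[0,0.1,0],0,62],
    [[0,0.1,0],0,62],
  ],
)

```text
time: 5.3
eef_pos: [0.565, -0.1784, 0.0595]
eef_rot: [[-0.555, 0.001, -0.832], [0.832, -0.001, -0.555], [-0.001, -1.0, -0.001]]
force: [0.4, -0.0, 1.6]
grip_width: 0.0621
```

Emit:
apply_moves(
  plan=[
    [[0,0.05,0],0,62],
    [[0,0.1,0],0,62],
    [[0,0.1,0],0,62],
  ],
)

```text
time: 5.68
eef_pos: [0.5647, -0.1781, 0.049]
eef_rot: [[-0.555, 0.0, -0.832], [0.832, 0.0, -0.555], [-0.0, -1.0, -0.0]]
force: [0.5, 0.4, 2.1]
grip_width: 0.062
```

```bash
python3 snap.py 2
```

```text
t 5.775 TCP [ 0.5647 -0.1781  0.0494] box xy mm [-139.7   36.5] F [ 1.5 -0.1  1.4] w 0.06197516537524833
jaw angle rel 105.11862606954654
```

View pics/top2.png

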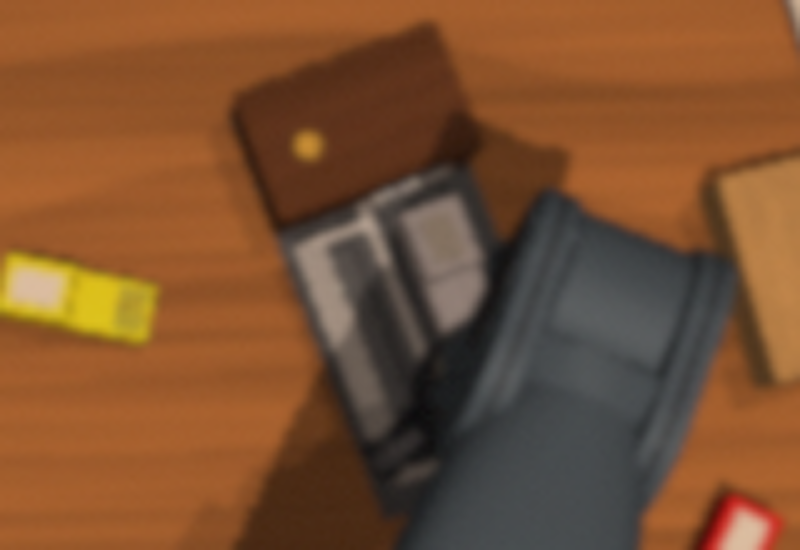

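View pics/scene2.png

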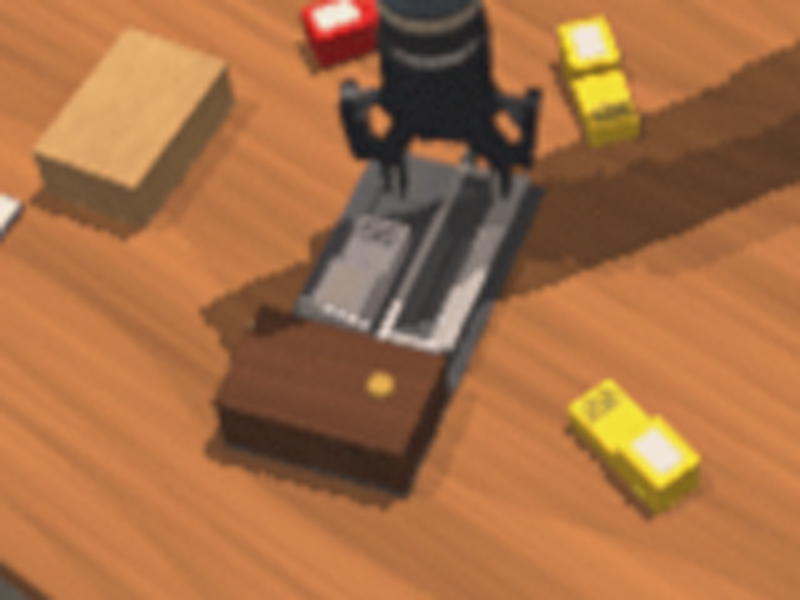

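The bar is going down and the flap is starting to lift. I'll press on to about level.

Emit:
apply_moves(
  plan=[
    [[0,0.07,0],0,62],
    [[0,0.14,0],0,62],
    [[0,0.14,0],0,62],
  ],
)

```text
time: 6.15
eef_pos: [0.5648, -0.1789, 0.0351]
eef_rot: [[-0.555, 0.001, -0.832], [0.832, -0.001, -0.555], [-0.002, -1.0, 0.0]]
force: [1.5, -3.2, 4.0]
grip_width: 0.0618
```

```bash
python3 snap.py 3
```

```text
t 6.25 TCP [ 0.5648 -0.1787  0.0356] box xy mm [-139.8   35.9] F [ 0.6 -3.4  3.3] w 0.0620812884731536
jaw angle rel 105.10135793736248
```

View pics/top3.png

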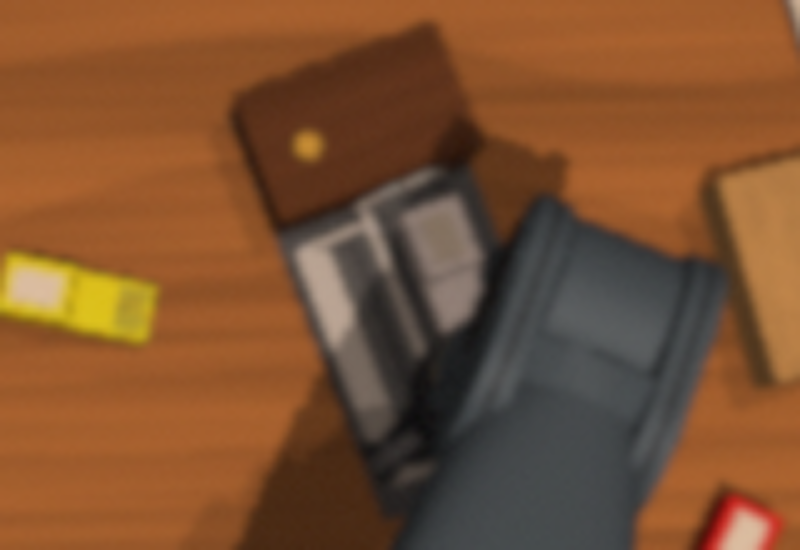

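View pics/scene3.png

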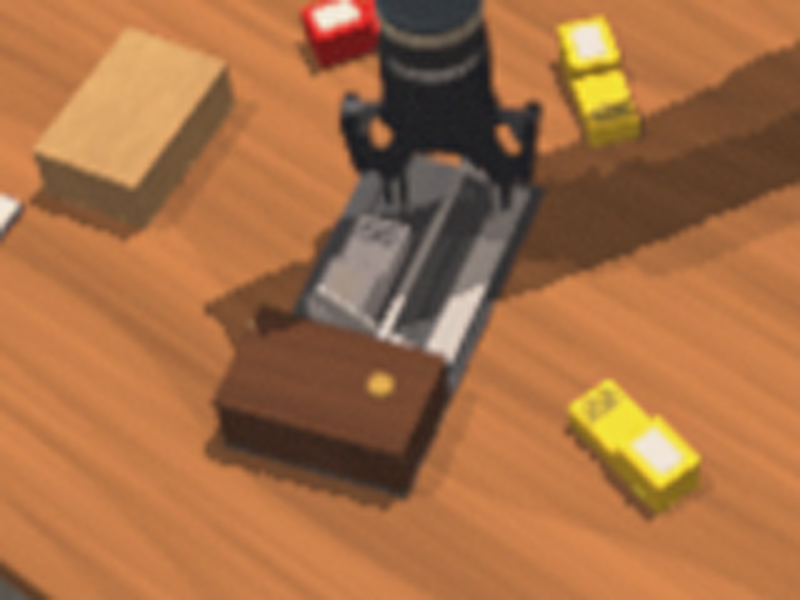

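The bar is about level, the flap stands open (about 0.8 rad) and the force is 3-4 N. Now I'll push along the lane, twisting a further 15° so the gripper body stays clear of the raised flap.

Emit:
apply_moves(
  plan=[
    [[-0.021,0.005,-0.077],-0.017,63.5],
    [[-0.042,0.01,-0.155],-0.033,65],
    [[-0.062,0.01,-0.232],-0.05,67],
    [[-0.083,0.015,-0.309],-0.067,68.5],
    [[-0.104,0.015,-0.386],-0.083,70],
  ],
)

```text
time: 6.88
eef_pos: [0.5998, -0.1649, 0.0325]
eef_rot: [[-0.752, -0.006, -0.659], [0.659, 0.001, -0.752], [0.005, -1.0, 0.004]]
force: [-3.2, -2.8, 2.6]
grip_width: 0.07
```

```bash
python3 snap.py 4
```

```text
t 6.975 TCP [ 0.601  -0.1645  0.0328] box xy mm [-100.9   37.8] F [-1.2 -1.3  2.4] w 0.07029850122018065
jaw angle rel 120.08920447023233
```

View pics/top4.png

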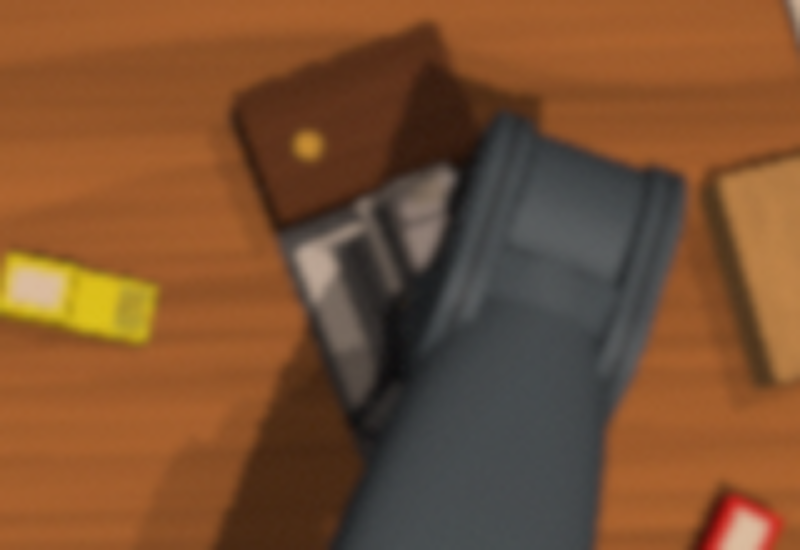

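View pics/scene4.png

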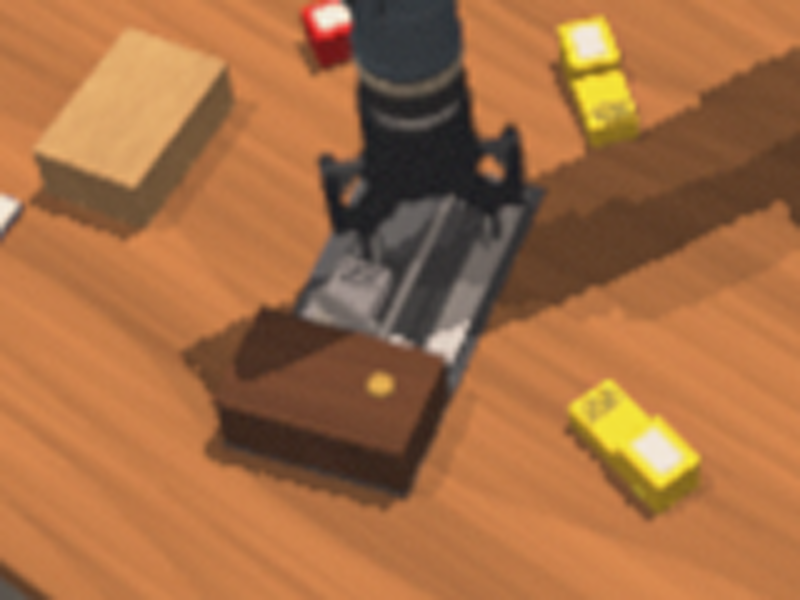

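Run:
```python
import numpy as np,cv2
a=[cv2.resize(np.load(f'scene_i{k}.npy')[195:245,200:250,::-1],None,fx=8,fy=8,interpolation=cv2.INTER_CUBIC) for k in(3,4)]
cv2.imwrite('pics/cmp.png',np.hstack(a))
a=[cv2.resize(np.load(f'top_i{k}.npy')[145:220,310:360,::-1],None,fx=7,fy=7,interpolation=cv2.INTER_CUBIC) for k in(3,4)]
cv2.imwrite('pics/cmpt.png',np.hstack(a))
```

```text
(no output)
```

View pics/cmp.png

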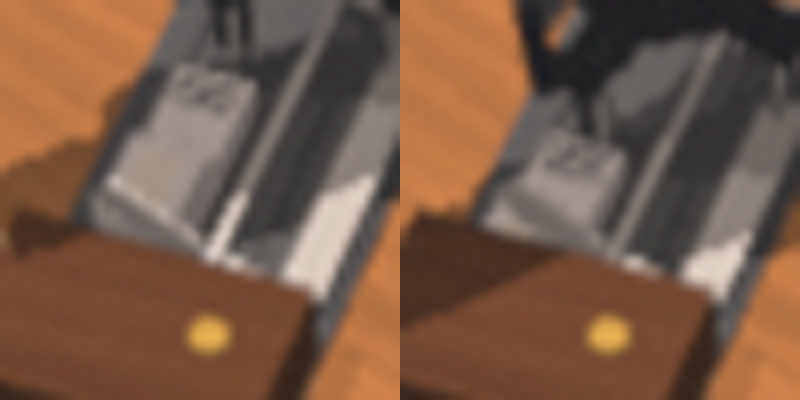

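View pics/cmpt.png

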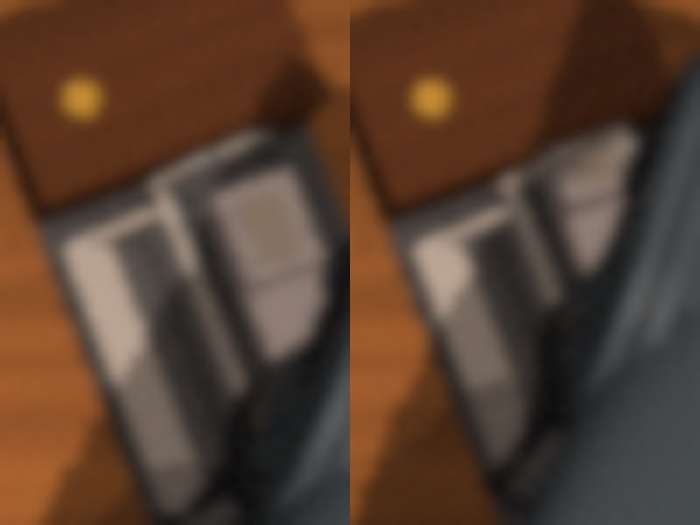

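The flap plate is still up, the cassette's nose is under it, and the bar is held level. I'll keep pushing.

Emit:
apply_moves(
  plan=[
    [[-0.027,0,-0.043],0,70],
    [[-0.055,0,-0.086],0,70],
    [[-0.082,0,-0.13],0,70],
    [[-0.11,0,-0.173],0,70],
    [[-0.13,0,-0.205],0,70],
  ],
)

```text
time: 7.6
eef_pos: [0.626, -0.1584, 0.0339]
eef_rot: [[-0.751, 0.0, -0.66], [0.66, -0.0, -0.751], [-0.0, -1.0, 0.0]]
force: [-2.1, -1.7, 1.7]
grip_width: 0.0702
```

```bash
python3 snap.py 5
python3 - <<'E'
import numpy as np,cv2
cv2.imwrite('pics/c5.png',cv2.resize(np.load('scene_i5.npy')[190:250,190:260,::-1],None,fx=9,fy=9,interpolation=cv2.INTER_CUBIC))
E
```

```text
t 7.7 TCP [ 0.6265 -0.1583  0.034 ] box xy mm [-74.8  35.5] F [-0.6 -0.5  2.1] w 0.07008752582796407
jaw angle rel 120.07585712215983
```

View pics/c5.png

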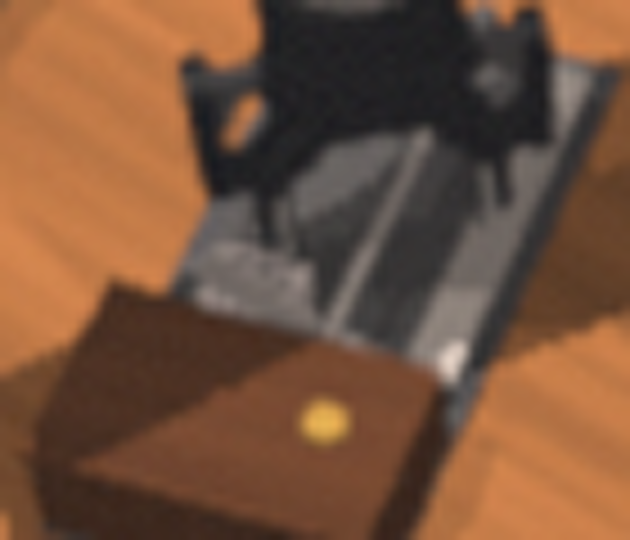

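View pics/top5.png

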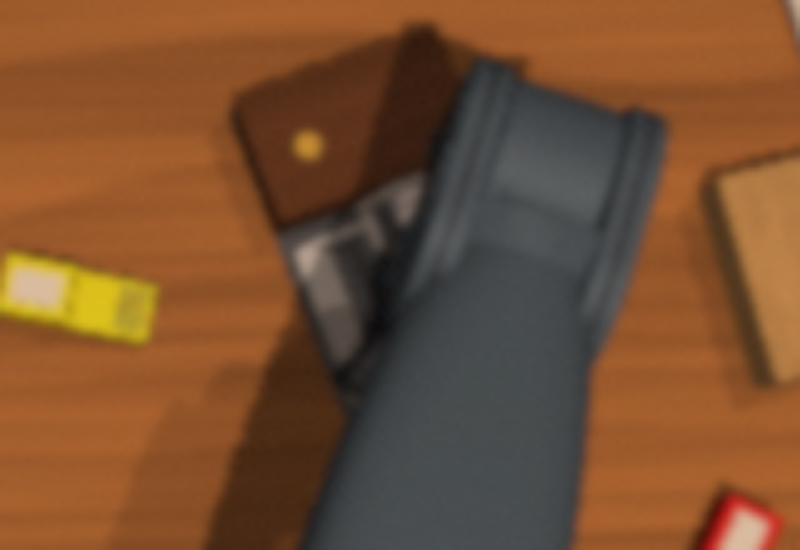

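Emit:
apply_moves(
  plan=[
    [[-0.01,0.01,-0.017],0,70],
    [[-0.02,0.01,-0.035],0,70],
    [[-0.02,0.01,-0.035],0,70],
  ],
)

```text
time: 8.07
eef_pos: [0.6297, -0.1574, 0.0331]
eef_rot: [[-0.751, 0.0, -0.66], [0.66, -0.0, -0.751], [-0.0, -1.0, 0.0]]
force: [-2.2, -1.3, 3.9]
grip_width: 0.0704
```

Emit:
apply_moves(
  plan=[
    [[-0.005,0,-0.009],0,70],
    [[-0.01,0,-0.017],0,70],
    [[-0.01,0,-0.017],0,70],
  ],
)

```text
time: 8.45
eef_pos: [0.6314, -0.1567, 0.0329]
eef_rot: [[-0.751, 0.0, -0.66], [0.66, -0.0, -0.751], [-0.0, -1.0, 0.0]]
force: [-3.4, -2.1, 4.7]
grip_width: 0.07
```

```bash
python3 snap.py 6
python3 - <<'E'
import numpy as np,cv2
cv2.imwrite('pics/c6.png',np.hstack([cv2.resize(np.load(f'scene_i{k}.npy')[200:240,200:240,::-1],None,fx=10,fy=10,interpolation=cv2.INTER_CUBIC) for k in (5,6)]))
E
```

```text
t 8.55 TCP [ 0.6314 -0.1567  0.0329] box xy mm [-69.6  35.5] F [-2.7 -1.4  4.3] w 0.06981655312962944
jaw angle rel 120.05371958401196
```

View pics/c6.png

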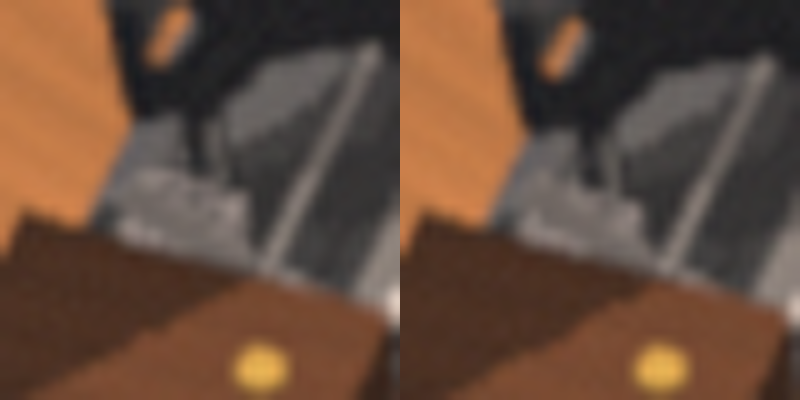

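Run:
```python
from h import *
p=np.load('pose.npy')
for x in(-36,-40,-44): print(x,np.round((proj('scene',box2w(p[:3],[(x,-18,24),(x,18,24)]))-[200,200]+.5)*10-.5).tolist())
```

```text
-36 [[132.0, 187.0], [229.0, 214.0]]
-40 [[137.0, 178.0], [234.0, 205.0]]
-44 [[141.0, 169.0], [238.0, 196.0]]
```

Emit:
apply_moves(
  plan=[
    [[-0.005,0,-0.009],0,70],
    [[-0.01,0,-0.017],0,70],
    [[-0.01,0,-0.017],0,70],
  ],
)

```text
time: 8.93
eef_pos: [0.6334, -0.1558, 0.0328]
eef_rot: [[-0.751, 0.0, -0.66], [0.66, 0.0, -0.751], [-0.0, -1.0, -0.0]]
force: [-3.6, -2.0, 4.0]
grip_width: 0.07
```

Emit:
apply_moves(
  plan=[
    [[-0.005,0,-0.009],0,70],
    [[-0.01,0,-0.017],0,70],
    [[-0.01,0,-0.017],0,70],
  ],
)

```text
time: 9.3
eef_pos: [0.6352, -0.1552, 0.0327]
eef_rot: [[-0.751, 0.0, -0.66], [0.66, 0.0, -0.751], [0.0, -1.0, -0.0]]
force: [-3.3, -1.3, 3.5]
grip_width: 0.0699
```

```bash
python3 snap.py 7
python3 - <<'E'
import numpy as np,cv2
cv2.imwrite('pics/c7.png',np.hstack([cv2.resize(np.load(f'scene_i{k}.npy')[200:240,200:240,::-1],None,fx=10,fy=10,interpolation=cv2.INTER_CUBIC) for k in (6,7)]))
E
```

```text
t 9.4 TCP [ 0.6352 -0.1551  0.0328] box xy mm [-65.5  35.7] F [-2.7 -1.   3. ] w 0.06962023498738634
jaw angle rel 120.06540021803472
```

View pics/c7.png

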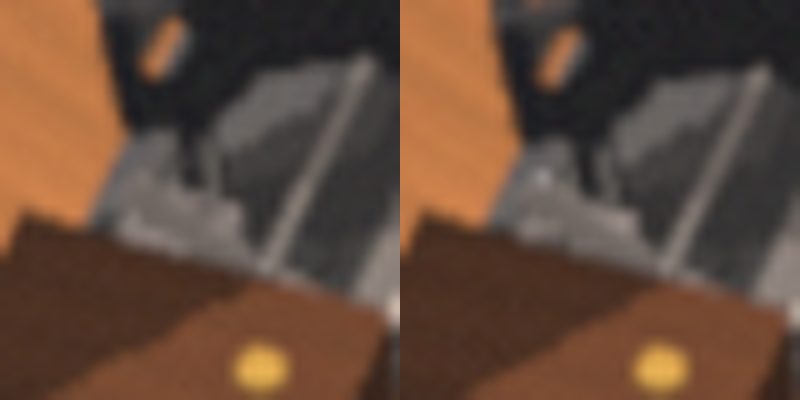

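Emit:
apply_moves(
  plan=[
    [[-0.004,0,-0.006],0,70],
    [[-0.008,0,-0.013],0,70],
    [[-0.008,0,-0.013],0,70],
  ],
)

```text
time: 9.78
eef_pos: [0.636, -0.1549, 0.0327]
eef_rot: [[-0.751, -0.001, -0.66], [0.66, -0.0, -0.751], [0.001, -1.0, 0.001]]
force: [-5.3, -1.8, 4.8]
grip_width: 0.0697
```

Emit:
apply_moves(
  plan=[
    [[-0.004,0,-0.006],0,70],
    [[-0.008,0,-0.013],0,70],
    [[-0.008,0,-0.013],0,70],
  ],
)

```text
time: 10.15
eef_pos: [0.6363, -0.1549, 0.0327]
eef_rot: [[-0.75, -0.004, -0.661], [0.661, -0.001, -0.75], [0.002, -1.0, 0.003]]
force: [-7.3, -2.4, 6.7]
grip_width: 0.0702
```

The force rises while the position stalls, so the nose is against the stop. I'll back off the tail a few mm, then rise off the bar.

Emit:
apply_moves(
  plan=[
    [[0.015,0,0.026],0,70],
    [[0.03,0,0.052],0,70],
    [[0.03,-0.1,0.052],0,70],
    [[0.03,-0.25,0.052],0,70],
    [[0.03,-0.4,0.052],0,70],
  ],
)

```text
time: 10.78
eef_pos: [0.6324, -0.1563, 0.0739]
eef_rot: [[-0.751, 0.0, -0.66], [0.66, 0.0, -0.751], [0.0, -1.0, -0.0]]
force: [0.9, -0.3, 0.4]
grip_width: 0.0703
```

Emit:
apply_moves(
  plan=[
    [[0,-0.3,0],0,70],
    [[0,-0.8,0],0,70],
    [[0,-1.0,0.3],0,70],
    [[0,-1.0,0.8],0,70],
    [[0,-1.0,1.0],0,70],
  ],
)

```text
time: 11.4
eef_pos: [0.5653, -0.233, 0.1743]
eef_rot: [[-0.75, 0.001, -0.661], [0.661, -0.001, -0.75], [-0.001, -1.0, -0.0]]
force: [0.4, -0.2, -0.4]
grip_width: 0.0701
```

Emit:
apply_moves(
  plan=[
    [[0,0,0.5],0,70],
    [[0,0,1.0],0,70],
    [[0,0,1.0],0,70],
  ],
)

```text
time: 11.78
eef_pos: [0.4984, -0.3086, 0.1729]
eef_rot: [[-0.748, -0.001, -0.664], [0.664, 0.0, -0.748], [0.001, -1.0, 0.0]]
force: [0.6, 0.3, 0.4]
grip_width: 0.0698
```

```bash
python3 snap.py 8
```

```text
t 11.875 TCP [ 0.5003 -0.3064  0.1729] box xy mm [-241.7  -64.6] F [ 0.4 -0.9 -0.3] w 0.06994999963012377
jaw angle rel 120.0072500345776
```

View pics/top8.png

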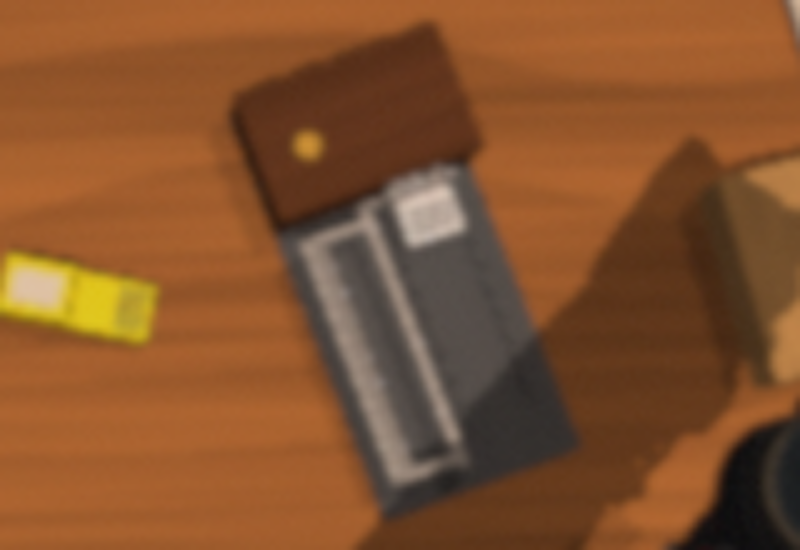

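View pics/scene8.png

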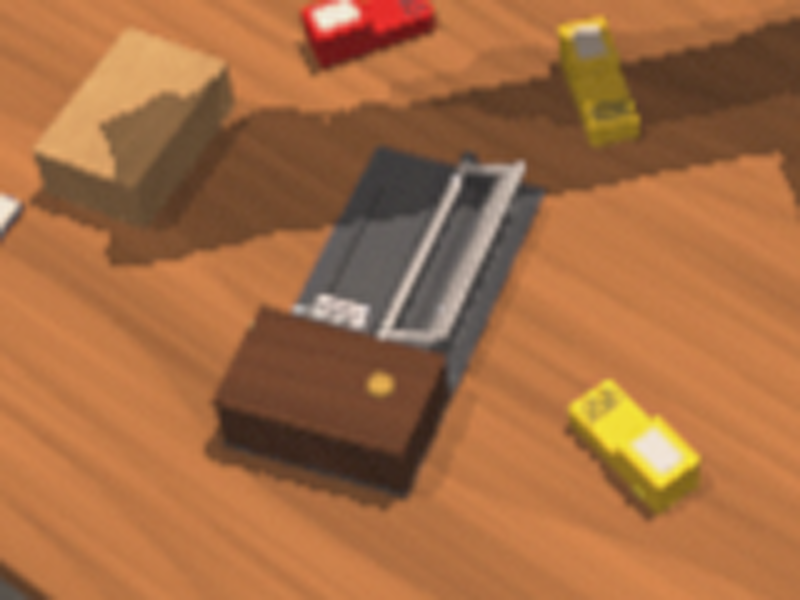

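Run:
```python
from h import *
p=np.load('pose.npy')
for x in(-36,-42): print(x,np.round((proj('top',box2w(p[:3],[(x,18,24),(x,-18,24)]))-[260,130]+.5)*5-.5).tolist())
a=np.load('top_i0.npy').astype(int);b=np.load('top_i8.npy').astype(int)
print('bar/hood diff',np.abs(a-b)[178:205,318:336].mean(), 'untouched ref',np.abs(a-b)[140:160,260:300].mean())
```

```text
-36 [[410.0, 249.0], [465.0, 229.0]]
-42 [[414.0, 258.0], [468.0, 238.0]]
bar/hood diff 6.98559670781893 untouched ref 6.780833333333334
```

The tail end measures at about x = -37 mm, so the cassette is home. The bar looks the same as in the first picture, so the flap is shut.

```bash
python3 -c "
from bench import r
print(r.finish_job())"
```

```text
the job is handed in; nothing more can be done
None
```

The cassette is in the box against the stop, the flap has shut behind its tall part, and the job is handed in at about 12 s. No verdict is reported, so this rests on my own checks.

**What I did:** With the gripper pointing down, one fingertip pressed the bar to about level (flap about 0.8 rad by geometry, about 4 N). The other fingertip pushed the silver cassette's tail along the lane. I turned the gripper 15° partway so its body stayed clear of the raised flap. At the stop I backed off a few mm, rose off the bar and moved clear. The cassette was never pinched or lifted.

**What the last checks showed:**
- **Home:** the push force rose from about 3 to 7 N while the position stalled. The tail end then measured at about x = -37 mm in the top picture, against -36 mm when fully home.
- **Flap shut:** the bar region in the final top picture differs from the first picture by no more than the image noise.
- **Clear and undisturbed:** the tool force is near zero. The carton looks unmoved in the final pictures. The pen pot and stapler were outside those crops, but the arm stayed high on its way past them.

**Limits:** no check failed or disagreed. The box pose fit was only good to about 1–3 mm, and the flap angle was worked out from bar height and pictures, not measured directly.

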